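# Clamp the sprig mould on the carving board with a strut-nut stop

## Robot

A 7-joint arm with a two-finger parallel gripper is mounted at the origin on a cart in front of the work surface, level with it; the furniture and walls round the work are solid. World frame = base frame: x ahead of the robot, y to its left, z up, the work surface at z = 0. Lengths are in m, angles in rad, forces in N, time in s.
With the tool pointing down it reaches from about 0.35 to 0.9 m from the base axis. Payload 7.2 kg.
Tool frame: the origin (TCP) lies midway between the tips of the shut fingers; the grasp point (between the pads) lies tcp_to_grasp behind it (tcp_to_grasp is the distance from the TCP to the grasp point, in m); z points along the fingers, y is the direction in which the jaws open and shut (so a half turn about z gives the same grasp; the last joint's range is limited). The gripper opens to 88 mm and grips with 3 to 60 N. Pads are 20 mm wide; open, the fingers measure 115 mm over their backs; the gripper's body (75 mm by 178 mm) begins 61 mm behind the grasp point.
Start: joints at [1.225, 0.411, -0.013, 1.596, 0.006, 1.134, -0.082], TCP at [0.171, -0.601, 0.223] pointing down, gripper open.
Joint ranges: [-2.95, 2.95], [-0.29, 1.99], [-1.47, 1.44], [0.14, 2.54], [-1.03, 4.17], [0.13, 1.85], [-2.86, 2.86]. Speed limits (rad/s): [2.39, 2.39, 3.01, 3.01, 3.14, 3.14, 3.14].

## Interface

Orientations are given as a unit quaternion [w, x, y, z].
In Python, from workcell import state, capture, job_done, silhouettes, tcp_to_grasp gives the robot as it stands.
- The arm moves only by the tool carry_out, never from a script. Its argument "steps" is one flat list of numbers, 4 for each row, row after row: the shift along the tool's x, y, z in cm, then the turn about the tool's z in degrees. In form: [dx, dy, dz, spin, dx, dy, dz, spin, ...]. A call has 1 to 20 rows; each row is the pose to reach, as a shift and turn from the pose commanded when the call began, along the tool's axes at that moment; what a row does not reach only later rows make up. A row lasts 1/8 s, in which the tool goes at most 62.5 mm and 10.7 degrees, less where a joint would pass 70% of its speed; a pose out of reach is approached as far as the arm can. A call with a gripper value outside its range is refused whole. "hand" is the closure in counts, from 0 (fully open) to 255 (shut), set as the call begins (left out, the last holds). The fingers move at their own pace and stop on an object; the grip force is fixed at half the most. Time passes only in rows, so rows that repeat a pose let the fingers close. It gives the time, the measured TCP pose, the force and the opening at its end, in the units of the state.
- state(): the state, without advancing time (a new reading comes with each control period).
- capture(name): name is "scene" or "top"; returns a dict with "color" (384x512x3 uint8, red, green, blue), "fovy" (degrees; the focal length in pixels is half the picture's height over the tangent of half this angle, whatever the lens; pixels are square), "cx", "cy" (the principal point, pixels), "camera_from_world" (4x4, takes a point from world to camera coordinates). Camera axes: x right, y down, z forward; pixel columns grow to the right and rows downward; lengths in m; the calibration is good to about 2 mm. A picture is of the moment at which its call begins. There is no depth.
- job_done(): hands the job in, once; it reports no verdict.
Trained networks look in the newest picture that a camera, given by its name, has taken for a name from the list of things; names that differ only in an ending like _2 or _b are one class to them, and where a whole thing is asked for, a point or a joint stands for the part that bears it (a point fixed in the world has none). Each returns a list of dicts, best first, with "p" (0 to 1); they miss things now and then, are a little off and sometimes report something else, mostly with a low value. They report only what shows in the picture. A call takes as long as a camera call. They do not tell look-alikes from the thing itself.
- silhouettes(camera, label): "region" (384x512 bool, what is visible of it) and "extent" ([left, top, right, bottom] in pixels, round what is visible of it).
The state is a dict: "time_s": time; "qpos": joint angles; "dq": joint speeds; "effort": joint torques, N m; "ee_pos": TCP position; "orientation": TCP orientation; "contact_force": force on the tool from outside, world axes, zero at the start; "torque": the same for the moment, N m; "opening": finger opening in m.
Only numpy, scipy, OpenCV 4.12 (cv2) and the standard library are available. Lean on these libraries where they do the work, as an engineer would, in place of code of your own. Each camera call takes 0.05 s, during which the arm holds its last target. There are 200 camera calls.

## Task

Hold the plaster mould fast on the carving board so it can be carved: set the loose stop into the slotted steel strut with its handle along the slot, so that its nut and guide keys drop in and the foot sits flat on the strut, then slide it along so that it pushes the mould squarely home against the end cleat, gently, as plaster chips. With the stop still against the mould, press the handle down against its spring, turn it a quarter turn clockwise, let it spring up so that the nut catches under the strut's lips, and let go. Never force the stop hard against the board or strut, and leave the other things where they are.

Things in the scene. Friction and masses are not known exactly. Their poses are not given: they have to be found in the camera images.
- board: Carving board: light wooden board 340 x 157 x 30 mm, origin under its middle, x along it towards the end cleat, z up. A groove along it holds a bright steel strut flush with the top. The strut's slot is 22 mm wide between two lips 4 mm thick, open from x = -170 to +142 mm; below the lips 17 mm of free depth, 42 mm of inner width.
- slot_mid (a point): Middle of the board's top (x along the slot to the cleat, y across, z up); the strut's top is level with it. The strut's place ACROSS the board is not measured: its slot runs parallel to x, but its centre line lies anywhere from y = -7 to +7 mm and has to be found by eye or by feel. It does not shift under work loads.
- cleat_face (a point): Middle of the foot of the cleat's face, 140 mm along x from slot_mid, axes as there. The cleat is a wooden bar across the board's end, 22 mm high above the board's top and 22 mm thick. With the mould home, the mould's centre is 26 mm and the stop's foot centre 81 mm short of this face.
- handle_mid (a point): Centre of the stop's handle: a dark steel bar 42 mm long (x), 14 mm wide, 22 mm tall on a sprung spindle, 58 mm above the foot's underside; the gap between foot and bar is 21 mm. Take it from above across the 14 mm. The bar lies parallel to the nut at the spindle's lower end. The whole stop weighs 0.48 kg.
- nut_low (a point): Centre of the underside of the stop's channel nut, 66.5 mm below the handle's centre: steel, 34 mm long (x), 18 mm wide, 7 mm thick. The stop stands upright on it on the table at the start. In line it passes the slot; across, it catches under the lips.
- foot_mid (a point): Centre of the underside of the stop's foot: wooden block 58 mm long (x), 54 mm wide, 26 mm tall; both ends alike. Two steel guide keys under it at x = +-23 mm, 20 mm wide (y), 3 mm deep, drop into the slot after the nut. Spring relaxed, the nut's top is 1.5 mm and its underside 8.5 mm below. Seated, this point is level with the board's top.
- press (a joint): How far handle and nut are pressed down relative to the foot, m: 0 = spring relaxed, 0.007 = hard end. Pressing takes about 3 N to start and 0.5 N more per mm. The nut is clear of the lips from 0.0025 on; press to about 0.0055 to turn it freely. When the nut has caught, the lips hold it at about 0.0025.
- handle (a joint): Turn of handle and nut relative to the foot, rad: 0 = along the foot and slot (as it starts), growing clockwise seen from above to the end stop at 1.571 = across. Friction 0.04 N m.
- mould_mid (a point): Centre of the plaster sprig mould: white block 52 mm (x) x 70 mm (y) x 30 mm with a round hollow in its top, about 0.16 kg, lying loose on the board 16 to 32 mm short of the cleat and up to 0.12 rad askew, its x roughly along the board's x.
- needle_tool: Bystander: needle tool, 158 mm long, wooden handle, lying beside the board. Leave it alone.
- loop_tool: Bystander: small loop (trimming) tool, 176 mm long, lying beside the board. Leave it alone.
- stamp: Bystander: small turned wooden stamp, 19 mm thick and 54 mm tall, standing. Leave it alone.
- clay: Bystander: block of clay, 73 x 104 x 64 mm. Leave it alone.
Mind the look-alikes: they are no part of the job. What is shaped like the part that bears handle_mid but green or yellow is not meant. What is shaped like the part that bears mould_mid but black is not meant.

How it is judged:
By the outcome, as a careful person would: the job done as asked, in the order asked, and still so for the second after the job is handed in, with the robot touching nothing.
It also fails if it takes over 67 s, if anything falls off the work surface, if the arm or the gripper's body presses on something with over 40 N, if the wrist force passes 120 N, or if a joint passes its speed limit or range.

## Working session

There is one attempt and no reset: what is moved stays moved. The work goes in short steps, Python scripts to look and compute and a tool call to move; the robot and the scene stay as the last step left them, time stands still between calls to the robot, and variables do not carry over. Pictures are saved under pics/ and viewed, about 8 in all and at most 12, crops included, and the job is handed in when it is done.

Besides the shell and the picture viewer there is one more tool, called after "Emit:" by a JSON object that holds its "name" and its "arguments". carry_out: Moves the arm, as the interface text tells. Its arguments: {"type":"object","properties":{"steps":{"type":"array"},"hand":{"type":"number"}},"required":["steps"]}

```bash
ls; mkdir -p pics
cat > h.py <<'E'
import numpy as np, cv2
from workcell import state, capture, silhouettes, tcp_to_grasp
def K(c):
    f=192/np.tan(np.radians(c['fovy'])/2); return f
def proj(c,P):
    q=(c['camera_from_world']@np.r_[P,1])[:3]; f=K(c); return np.array([c['cx']+f*q[0]/q[2],c['cy']+f*q[1]/q[2]])
def ray(c,u,v):
    T=c['camera_from_world']; f=K(c); d=T[:3,:3].T@np.array([(u-c['cx'])/f,(v-c['cy'])/f,1]); o=-T[:3,:3].T@T[:3,3]; return o,d
def atz(c,u,v,z):
    o,d=ray(c,u,v); return o+d*(z-o[2])/d[2]
E
python3 - <<'E'
from h import *
s=state(); print(s, tcp_to_grasp)
for n in ['scene','top']:
    c=capture(n); cv2.imwrite(f'pics/{n}0.png',c['color'][...,::-1])
    o,d=ray(c,256,192); print(n,c['fovy'],c['cx'],c['cy'],o,d)
    for l in ['board','handle_mid','foot_mid','nut_low','mould_mid','clay','stamp','needle_tool','loop_tool']:
        for r in silhouettes(n,l)[:4]: print(l,round(r['p'],2),r['extent'],r['region'].sum())
a=cv2.imread('pics/scene0.png');b=cv2.imread('pics/top0.png')
cv2.imwrite('pics/both.png',cv2.resize(np.hstack([a,b]),(800,300),interpolation=cv2.INTER_AREA))
E
```

```text
pics
{'time_s': 0.0, 'qpos': array([ 1.22481687,  0.41186257, -0.01268881,  1.59703357,  0.00560358,
        1.13428931, -0.08219876]), 'dq': array([ 1.06178395e-03, -2.45699649e-04, -1.13808484e-03, -4.47590268e-05,
        1.96275398e-03, -9.06435817e-04, -1.28652090e-03]), 'effort': array([ 5.32852864e-04, -5.87956774e+01,  6.42718077e-01, -2.91075647e+01,
       -5.35743451e-02,  1.83191017e-02,  1.42196150e-04]), 'ee_pos': array([ 0.17119709, -0.60057903,  0.22183675]), 'orientation': array([-7.60205914e-04,  9.90369597e-01,  1.38446577e-01, -1.68315901e-04]), 'contact_force': array([-0.20880035, -0.83664071, -0.27009933]), 'torque': array([ 0.01231084,  0.01357173, -0.01436354]), 'opening': 0.08773775501369115} 0.0187
scene 55.60523264252613 254.94000089596625 197.64868738533931 [-0.15124195  0.90780108  0.91720576] [ 0.51048398 -0.6155594  -0.6006179 ]
board 0.79 [246.1, 167.9, 329.3, 227.7] 2177
foot_mid 0.58 [177.6, 295.5, 202.6, 326.4] 521
foot_mid 0.57 [220.8, 235.7, 239.9, 261.3] 355
foot_mid 0.55 [197.5, 221.3, 211.4, 244.4] 334
nut_low 0.61 [198.7, 224.6, 210.5, 228.6] 
[... 464 characters left out ...]

board 0.72 [260.0, 183.6, 367.1, 238.7] 4512
handle_mid 0.57 [113.0, 244.5, 118.0, 249.7] 50
handle_mid 0.41 [190.9, 219.8, 198.7, 230.3] 50
foot_mid 0.79 [109.5, 233.5, 125.0, 257.0] 277
foot_mid 0.65 [180.9, 176.9, 204.1, 200.1] 298
foot_mid 0.53 [187.2, 215.0, 204.1, 230.5] 287
nut_low 0.59 [110.5, 239.3, 119.2, 248.1] 49
nut_low 0.56 [187.6, 181.7, 195.0, 193.0] 40
nut_low 0.56 [290.5, 243.6, 334.8, 250.4] 129
mould_mid 0.77 [377.6, 167.9, 406.3, 192.6] 350
mould_mid 0.56 [334.6, 200.2, 349.1, 224.4] 369
clay 0.68 [180.6, 132.7, 215.4, 165.6] 760
clay 0.28 [260.7, 182.6, 363.4, 239.7] 4576
needle_tool 0.61 [313.7, 172.6, 341.5, 182.3] 110
loop_tool 0.44 [263.0, 184.5, 365.9, 240.0] 4414
```

Run:
```python
import cv2,numpy as np
a=cv2.imread('pics/scene0.png')[140:340,160:340];b=cv2.imread('pics/top0.png')[120:270,90:420]
a=cv2.resize(a,None,fx=1.65,fy=1.65,interpolation=cv2.INTER_CUBIC);b=cv2.resize(b,None,fx=2.4,fy=2.4,interpolation=cv2.INTER_CUBIC)
cv2.imwrite('pics/topcrop.png',b); 
b2=cv2.resize(b,(500,227)); cv2.imwrite('pics/x.png',b2)
o=np.zeros((360,800,3),np.uint8)
cv2.imwrite('pics/scenecrop.png',cv2.resize(cv2.imread('pics/scene0.png')[140:340,160:340],None,fx=3,fy=3,interpolation=cv2.INTER_CUBIC))
```

```text
(no output)
```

View pics/topcrop.png

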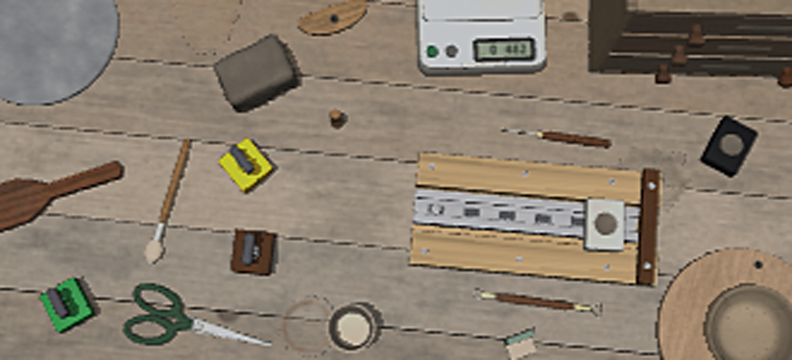

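View pics/scenecrop.png

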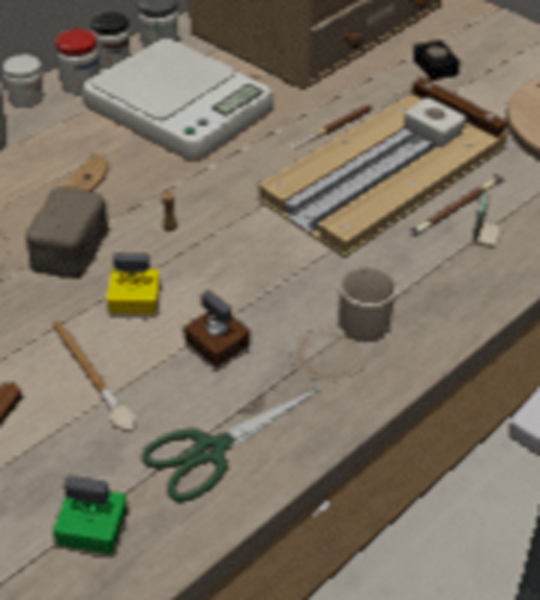

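Both views show three stops. Candidates for the stop: brown (top crop 253,250 → full px 195,224), yellow (top px 193,188) and green (118,247). The last two are look-alikes. The white mould is on the board (top px ~342,213) and the black one (394,181) is a look-alike. I'll measure the brown stop, the board and the slot, and check close up.

Run:
```python
from h import *
ct=capture('top');cs=capture('scene')
print('top px axes', proj(ct,[.6,0,0]),proj(ct,[.7,0,0]),proj(ct,[.6,.1,0]))
for n,c,u,v,z in [('stop top',ct,195.5,224.5,.034),('stop scene',cs,232,250,.034),('mould t',ct,342,213,.06),('mould s',cs,304.5,179,.06),('brdL',ct,262,184,.03),('brdR',ct,363,238,.03)]:
    print(n,atz(c,u,v,z).round(4))
np.save('pics/ct.npy',ct,allow_pickle=True);np.save('pics/cs.npy',cs,allow_pickle=True)
t=ct['color'][...,::-1];s=cs['color'][...,::-1]
A=cv2.resize(t[178:244,256:370],None,fx=7,fy=7,interpolation=cv2.INTER_LANCZOS4)
B=cv2.resize(s[162:232,240:332],None,fx=7,fy=7,interpolation=cv2.INTER_LANCZOS4)
C=cv2.resize(t[208:238,180:214],None,fx=12,fy=12,interpolation=cv2.INTER_LANCZOS4)
D=cv2.resize(s[228:268,212:252],None,fx=10,fy=10,interpolation=cv2.INTER_LANCZOS4)
cv2.imwrite('pics/A.png',A);cv2.imwrite('pics/B.png',B)
o=np.zeros((400,808,3),np.uint8);o[:360,:408]=C;o[:,408:]=D[:, :400];cv2.imwrite('pics/CD.png',o[:,:800])
```

```text
top px axes [282.99666787 182.79687362] [283.08351697 154.22410732] [253.63492576 182.46696334]
stop top [0.4504 0.2894 0.034 ]
stop scene [0.4489 0.3007 0.034 ]
mould t [ 0.491  -0.1886  0.06  ]
mould s [ 0.4874 -0.1738  0.06  ]
brdL [0.5894 0.0717 0.03  ]
brdR [ 0.4131 -0.2611  0.03  ]
```

View pics/A.png

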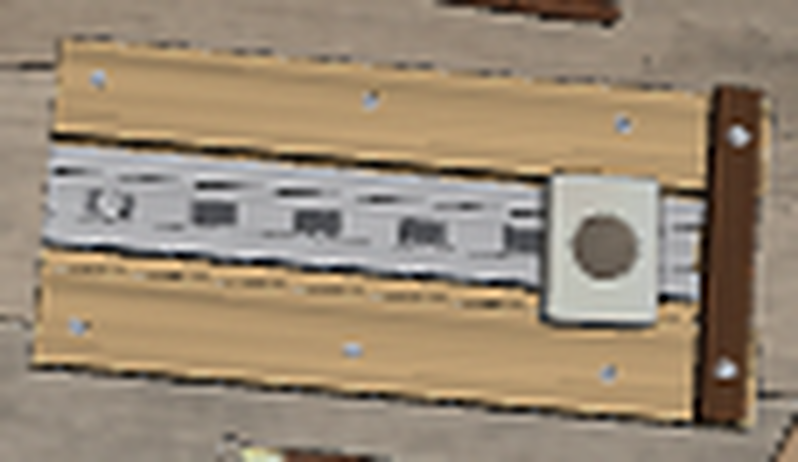

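View pics/CD.png

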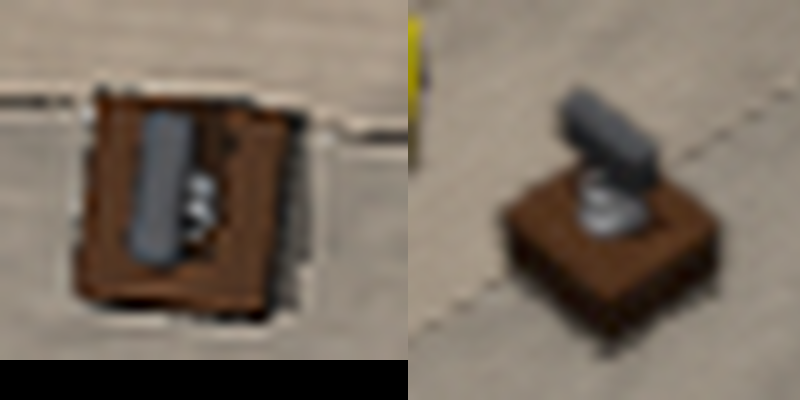

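The close crop confirms the brown stop: brown foot, dark bar near world x. The slot runs along about -y to the cleat. I'll fit both models to both pictures for sub-pixel poses.

```bash
cat > fit.py <<'E'
from h import *
from scipy.optimize import minimize
S=6
def box(cx,cy,z0,z1,lx,ly,yaw,base=(0,0,0)):
    R=lambda p,a:np.array([np.cos(a)*p[0]-np.sin(a)*p[1],np.sin(a)*p[0]+np.cos(a)*p[1]])
    out=[]
    for z in (z0,z1):
        for sx,sy in ((-1,-1),(1,-1),(1,1),(-1,1)):
            p=R((sx*lx/2,sy*ly/2),yaw)+[cx,cy]; q=R(p,base[2])+base[:2]; out.append([*q,z])
    return np.array(out)
def render(c,roi,layers):
    x0,y0,x1,y1=roi; im=np.zeros(((y1-y0)*S,(x1-x0)*S,3),np.float32); im[:]=layers[0]
    for P,col in layers[1:]:
        uv=np.array([proj(c,p) for p in P]); uv=(uv-[x0,y0]+.5)*S-.5
        h=cv2.convexHull(uv.astype(np.float32))
        cv2.fillConvexPoly(im,np.round(h*16).astype(np.int32),tuple(map(float,col)),shift=4)
    return cv2.resize(im,(x1-x0,y1-y0),interpolation=cv2.INTER_AREA)
def fitcolors(c,roi,geo):
    # geo: list of hulls (layer 0 background); colours solved linearly by one-hot coverage
    n=len(geo)+1; x0,y0,x1,y1=roi; W=[]
    lab=np.zeros(((y1-y0)*S,(x1-x0)*S),np.uint8)
    for i,P in enumerate(geo):
        uv=(np.array([proj(c,p) for p in P])-[x0,y0]+.5)*S-.5
        cv2.fillConvexPoly(lab,np.round(cv2.convexHull(uv.astype(np.float32))*16).astype(np.int32),i+1,shift=4)
    W=np.stack([cv2.resize((lab==i).astype(np.float32),(x1-x0,y1-y0),interpolation=cv2.INTER_AREA).ravel() for i in range(n)],1)
    I=c['color'][y0:y1,x0:x1].reshape(-1,3).astype(float)
    col=np.linalg.solve(W.T@W+1e-3*np.eye(n),W.T@I); r=np.abs(W@col-I)
    return np.minimum(r,60).mean()
def run(f,x0,step):
    best=None
    for k in range(3):
        x0=np.array(x0); sim=np.vstack([x0]+[x0+np.eye(len(x0))[i]*step[i] for i in range(len(x0))])
        r=minimize(f,x0,method='Nelder-Mead',options=dict(initial_simplex=sim,maxiter=500,xatol=1e-5,fatol=1e-4)); x0=r.x; step=np.array(step)*-.6
    return r.x,r.fun
def stopgeo(p):
    x,y,a,z=p[:4]; b=(x,y,a)
    return [box(0,0,z+.0085,z+.0345,.058,.054,0,b),box(0,0,z+.0345,z+.0346,.058,.054,0,b),box(0,0,z+.03,z+.055,.014,.014,0,b),box(0,0,z+.0555,z+.0775,.042,.014,0,b),box(0,0,z+.0774,z+.0775,.042,.014,0,b)]
def boardgeo(p):
    x,y,a,s,w,mx,my,ma=p; b=(x,y,a)
    return [box(0,0,0,.03,.34,.157,0,b),box(0,0,.03,.0301,.34,.157,0,b),box(-.0,s,.03,.0301,.34,w,0,b),box(.151,0,.03,.052,.022,.157,0,b),box(.151,0,.052,.0521,.022,.157,0,b),
      box(mx,my,.03,.06,.052,.070,ma,b),box(mx,my,.06,.0601,.052,.070,ma,b),box(mx,my,.06,.0601,.026,.026,ma,b),box(mx,my,.06,.0601,.026,.026,ma+.785,b)]
E
cat > m1.py <<'E'
from fit import *
ct=np.load('pics/ct.npy',allow_pickle=True).item();cs=np.load('pics/cs.npy',allow_pickle=True).item()
rt,rs=(180,208,212,238),(214,228,252,268)
T=lambda p:fitcolors(ct,rt,stopgeo(p)); Q=lambda p:fitcolors(cs,rs,stopgeo(p))
i=[.45,.295,-.05,0]; st=[.006,.006,.1,.004]
print('stop both',*run(lambda p:T(p)+Q(p),i,st))
print('stop top',*run(lambda p:T(np.r_[p,0]),i[:3],st[:3])); print('stop scn',*run(lambda p:Q(np.r_[p,0]),i[:3],st[:3]))
rt,rs=(254,176,372,246),(238,150,334,236)
T=lambda p:fitcolors(ct,rt,boardgeo(p)); Q=lambda p:fitcolors(cs,rs,boardgeo(p))
i=[.502,-.09,-1.65,.003,.048,.09,0,0.05]; st=[.006,.006,.04,.004,.004,.006,.004,.06]
for n,f in (('both',lambda p:T(p)+Q(p)),('top',T),('scn',Q)):
    x,e=run(f,i,st); print('board',n,x.round(4),e)
E
time python3 m1.py
```

```text
stop both [ 0.45183785  0.2934745  -0.09748627 -0.00496602] 19.37119052224712
stop top [ 0.45099606  0.29245637 -0.08611968] 10.413342564724482
stop scn [ 0.45138173  0.29784583 -0.13829582] 7.87500705189359
board both [ 0.5033 -0.0972 -1.6475  0.0032  0.0494  0.09   -0.0042  0.0782] 36.306075277641106
board top [ 0.503  -0.0986 -1.6481  0.0028  0.0439  0.0908 -0.004   0.0367] 14.124414320371988
board scn [ 5.0460e-01 -9.5400e-02 -1.6502e+00 -8.0000e-04  6.5700e-02  8.7100e-02
 -4.6000e-03 -6.1000e-03] 20.66728810537471
real	0m34.341s
user	0m34.395s
sys	0m0.199s
```

```bash
cat >> h.py <<'E'
def yaw(q):
    w,x,y,z=q; return np.arctan2(2*(x*y+w*z),1-2*(y*y+z*z))
def steps(*targets):
    "targets (x,y,z,yaw_deg) world -> rows in tool axes (cm, deg)"
    s=state(); from scipy.spatial.transform import Rotation as R
    w,x,y,z=s['orientation']; M=R.from_quat([x,y,z,w]).as_matrix(); a=np.degrees(yaw(s['orientation']))
    for t in targets:
        d=M.T@(np.array(t[:3])-s['ee_pos'])*100; print(d.round(2), round((a-t[3]+180)%360-180,1))
E
python3 -c "
from h import *
print(np.degrees(yaw(state()['orientation'])))
steps((.45,-.2,.223,-5),(.4517,.2945,.15,-5),(.4517,.2945,.10,-5))"
```

```text
15.918594503692415
[ 3.779e+01 -3.093e+01 -3.000e-02] 20.9
[ 51.52 -78.43   7.26] 20.9
[ 51.52 -78.43  12.26] 20.9
```

Emit:
{"name": "carry_out", "arguments": {"steps": [37.8, -30.9, 0, 10, 37.8, -30.9, 0, 21, 37.8, -30.9, 0, 21, 37.8, -30.9, 0, 21, 37.8, -30.9, 0, 21, 37.8, -30.9, 0, 21, 37.8, -30.9, 0, 21, 37.8, -30.9, 0, 21, 37.8, -30.9, 0, 21, 51.5, -78.4, 7.3, 21, 51.5, -78.4, 7.3, 21, 51.5, -78.4, 7.3, 21, 51.5, -78.4, 7.3, 21, 51.5, -78.4, 7.3, 21, 51.5, -78.4, 7.3, 21, 51.5, -78.4, 7.3, 21, 51.5, -78.4, 7.3, 21, 51.5, -78.4, 7.3, 21, 51.5, -78.4, 7.3, 21, 51.5, -78.4, 7.3, 21], "hand": 100}}

```text
time_s: 3.6
ee_pos: [0.4525, 0.292, 0.1498]
orientation: [0.001, 0.999, -0.046, 0.0]
contact_force: [-0.1, 0.1, 0.4]
opening: 0.0538
```

```bash
python3 -c "
from h import *
s=state();print(s['qpos'].round(3),np.degrees(yaw(s['orientation'])))
steps((.4517,.2945,.15,-5),(.4517,.2945,.048,-5))
c=capture('scene');cv2.imwrite('pics/g1.png',cv2.resize(c['color'][170:290,190:290,::-1],None,fx=5,fy=5,interpolation=cv2.INTER_CUBIC))"
```

```text
[-0.263  0.392 -0.508  1.863  0.232  0.946 -2.538] -5.246068579986001
[-0.1  -0.25 -0.02] -0.2
[-0.11 -0.26 10.18] -0.2
```

Emit:
{"name": "carry_out", "arguments": {"steps": [-0.1, -0.25, 3, 0, -0.1, -0.25, 6, 0, -0.1, -0.25, 8, 0, -0.1, -0.25, 9, 0, -0.1, -0.25, 9.6, 0, -0.1, -0.25, 10.1, 0, -0.1, -0.25, 10.1, 0, -0.1, -0.25, 10.1, 0]}}

```text
time_s: 4.65
ee_pos: [0.4511, 0.2969, 0.0491]
orientation: [-0.0, 0.999, -0.044, 0.0]
contact_force: [-0.2, -0.4, 0.1]
opening: 0.0536
```

```bash
python3 -c "
from h import *
s=state();print(s['ee_pos'],s['contact_force'].round(2))
c=capture('scene');cv2.imwrite('pics/g2.png',cv2.resize(c['color'][170:290,190:290,::-1],None,fx=5,fy=5,interpolation=cv2.INTER_CUBIC))"
```

```text
[0.45105721 0.29690139 0.04905019] [-0.18 -0.37  0.08]
```

View pics/g2.png

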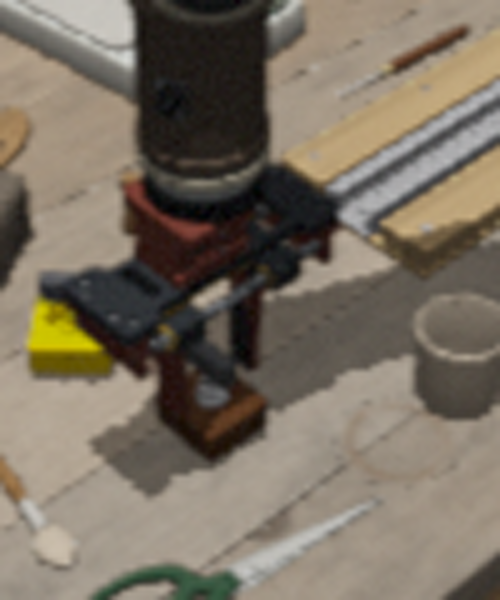

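The view shows the two fingers either side of the bar (crop ~205,365), over the brown foot and clear of everything else. Closing now.

Emit:
{"name": "carry_out", "arguments": {"steps": [0, 0, 0, 0, 0, 0, 0, 0, 0, 0, 0, 0, 0, 0, 0, 0, 0, 0, 0, 0, 0, 0, 0, 0], "hand": 255}}

```text
time_s: 5.45
ee_pos: [0.4507, 0.2963, 0.0486]
orientation: [0.0, 0.999, -0.044, -0.0]
contact_force: [-0.1, -2.0, 1.1]
opening: 0.0136
```

Emit:
{"name": "carry_out", "arguments": {"steps": [0, 0, -0.5, 0, 0, 0, -2, 0, 0, 0, -5, 0, 0, 0, -7, 0, 0, 0, -7, 0, 0, 0, -7, 0]}}

```text
time_s: 6.2
ee_pos: [0.4506, 0.2964, 0.1183]
orientation: [0.0, 0.999, -0.044, -0.0]
contact_force: [-0.5, -0.3, -4.1]
opening: 0.0139
```

```bash
python3 -c "
from h import *
s=state();print(s['ee_pos'],s['contact_force'].round(2),s['torque'].round(3),s['opening'],np.degrees(yaw(s['orientation'])))
c=capture('scene');cv2.imwrite('pics/g3.png',cv2.resize(c['color'][150:270,190:290,::-1],None,fx=5,fy=5,interpolation=cv2.INTER_CUBIC))
# target: board frame
bx,by,ba=.5032,-.0975,np.radians(-94.4)
R=np.array([[np.cos(ba),-np.sin(ba)],[np.sin(ba),np.cos(ba)]])
for X in (-.06,0.0):
  p=R@[X,.0028]+[bx,by]; print(p); steps((*p,.15,85.6))"
```

```text
[0.45055843 0.29636292 0.11827185] [-0.49 -0.26 -4.05] [0.04  0.054 0.   ] 0.013882401330227261 -5.086083590333759
[ 0.51059489 -0.03789165]
[ 8.96 32.75 -3.19] -90.7
[ 0.50599175 -0.09771481]
[ 9.03 38.75 -3.19] -90.7
```

View pics/g3.png

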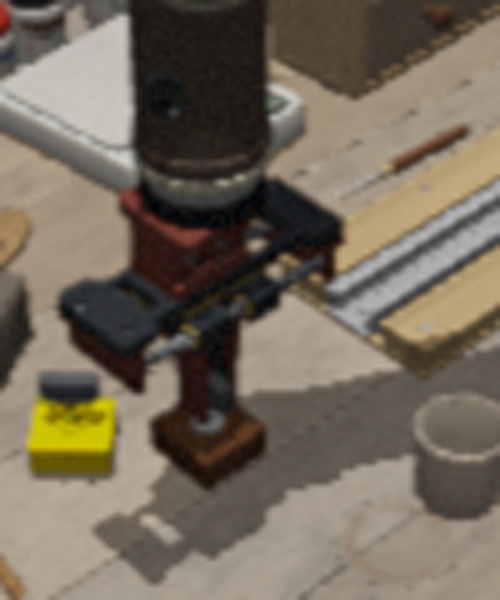

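Grip is good (opening 13.9 mm, weight ~4 N, foot level in the picture). Moving over the slot with the handle turned along it.

Emit:
{"name": "carry_out", "arguments": {"steps": [0.5, 2, -1.5, 0, 2, 5, -3.2, -8, 3, 9, -3.2, -17, 4, 13, -3.2, -26, 5, 17, -3.2, -36, 6, 21, -3.2, -46, 7, 25, -3.2, -56, 8, 29, -3.2, -66, 9, 32, -3.2, -76, 9, 34, -3.2, -85, 9, 34.75, -3.2, -90.7, 9, 34.75, -3.2, -90.7, 9, 34.75, -3.2, -90.7, 9, 34.75, -3.2, -90.7, 9, 34.75, -3.2, -90.7]}}

```text
time_s: 8.12
ee_pos: [0.5098, -0.0568, 0.1507]
orientation: [0.0, 0.734, 0.68, 0.0]
contact_force: [-0.6, -0.2, -4.3]
opening: 0.0137
```

```bash
cat >> h.py <<'E'
bx,by,ba=.5032,-.0975,np.radians(-94.4)
RB=np.array([[np.cos(ba),-np.sin(ba)],[np.sin(ba),np.cos(ba)]])
def b2w(X,Y): return RB@[X,Y]+[bx,by]
def w2b(p): return RB.T@(np.array(p[:2])-[bx,by])
def rep():
    s=state(); print('t',round(s['time_s'],2),'tcp',s['ee_pos'].round(4),'board XY',w2b(s['ee_pos']).round(4),'yaw',np.degrees(yaw(s['orientation'])).round(2),'F',s['contact_force'].round(2),'T',s['torque'].round(3),'op',round(s['opening'],4),'q7',s['qpos'][6].round(2))
E
python3 -c "
from h import *
rep(); p=b2w(-.02,.0028); steps((*p,.15,85.6),(*p,.09,85.6))"
```

```text
t 8.12 tcp [ 0.5098 -0.0568  0.1507] board XY [-0.041   0.0034] yaw 85.64 F [-0.58 -0.16 -4.35] T [-0.019 -0.092  0.011] op 0.0137 q7 -0.37
[-2.1  -0.07  0.07] 0.0
[-2.1  -0.07  6.07] 0.0
```

Emit:
{"name": "carry_out", "arguments": {"steps": [-1, -0.05, 2, 0, -1, -0.05, 4, 0, -1, -0.05, 5.5, 0, -1, -0.05, 6, 0, -1, -0.05, 6, 0, -1, -0.05, 6, 0]}}

```text
time_s: 8.88
ee_pos: [0.509, -0.0672, 0.0913]
orientation: [0.0, 0.734, 0.68, 0.0]
contact_force: [-0.3, -0.0, -4.9]
opening: 0.0137
```

```bash
python3 -c "
from h import *
rep()
c=capture('scene');np.save('pics/cs2.npy',c,allow_pickle=True);t=capture('top');np.save('pics/ct2.npy',t,allow_pickle=True)
print(proj(c,[*b2w(-.03,.0028),.06]))
a=cv2.resize(c['color'][150:240,238:338,::-1],None,fx=4,fy=4,interpolation=cv2.INTER_LANCZOS4);b=cv2.resize(t['color'][170:260,256:356,::-1],None,fx=4,fy=4,interpolation=cv2.INTER_LANCZOS4)
cv2.imwrite('pics/g4.png',np.hstack([a,b]))"
```

```text
t 8.88 tcp [ 0.509  -0.0672  0.0913] board XY [-0.0307  0.0034] yaw 85.63 F [-0.3  -0.   -4.94] T [-0.037 -0.09  -0.003] op 0.0137 q7 -0.42
[285.00170344 188.20378877]
```

View pics/g4.png

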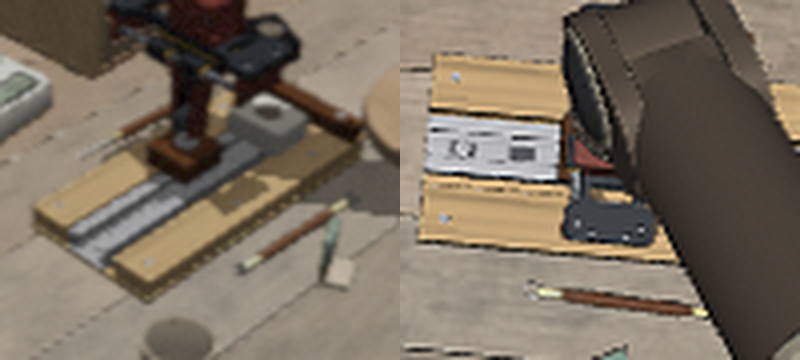

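Run:
```python
from fit import *
ct=np.load('pics/ct.npy',allow_pickle=True).item();cs=np.load('pics/cs.npy',allow_pickle=True).item()
Y=np.arange(-.09,.0901,.002)
for n,c in (('top',ct),('scn',cs)):
    out=[]
    X=np.linspace(-.15,.03,120)
    G=np.array([[proj(c,[*b2w(x,y),.03]) for x in X] for y in Y]).astype(np.float32)
    I=cv2.remap(c['color'],G[...,0],G[...,1],cv2.INTER_CUBIC).astype(float).mean(1)
    print(n); print(' '.join(f'{y*1000:.0f}:{r[0]:.0f}/{r[0]-r[2]:.0f}' for y,r in zip(Y,I)))
cs2=np.load('pics/cs2.npy',allow_pickle=True).item()
# foot only fit in the scene view now
def g(p): 
    b=(p[0],p[1],np.radians(85.6)); z=.0913-.0486
    return [box(0,0,z+.0085,z+.0345,.058,.054,0,b),box(0,0,z+.0345,z+.0346,.058,.054,0,b)]
u=proj(cs2,[*b2w(-.03,.0028),.06]).round().astype(int); print(u)
for roi in ((u[0]-14,u[1]-3,u[0]+14,u[1]+12),(u[0]-12,u[1]-4,u[0]+12,u[1]+10)):
    x,e=run(lambda p:fitcolors(cs2,roi,g(p)),[.509,-.067],[.004,.004]); print('foot scn',x,w2b(x),e)
```

```text
top
-90:148/22 -88:151/22 -86:159/22 -84:149/20 -82:90/12 -80:64/20 -78:135/53 -76:196/76 -74:191/74 -72:178/69 -70:178/69 -68:185/72 -66:188/74 -64:185/70 -62:179/65 -60:175/61 -58:177/63 -56:181/69 -54:184/72 -52:184/72 -50:181/70 -48:177/69 -46:171/66 -44:160/62 -42:155/60 -40:164/64 -38:179/70 -36:184/70 -34:163/59 -32:149/55 -30:178/71 -28:212/86 -26:188/78 -24:93/33 -22:49/-7 -20:128/-12 -18:193/-5 -16:187/-3 -14:177/-3 -12:174/-3 -10:163/-3 -8:151/-2 -6:144/-3 -4:136/-4 -2:133/-4 0:134/-4 2:132/-4 4:141/-3 6:162/-3 8:181/-3 10:171/-2 12:131/-2 14:134/-2 16:176/-3 18:184/-3 20:174/-5 22:178/-11 24:183/2 26:152/33 28:73/35 30:54/27 32:137/52 34:198/75 36:191/74 38:177/69 40:178/69 42:184/71 44:187/72 46:185/72 48:181/71 50:179/70 52:178/69 54:180/70 56:182/68 58:182/65 60:179/63 62:176/64 64:170/65 66:160/62 68:155/60 70:163/63 72:178/71 74:188/76 76:169/62 78:138/35 80:139/24 82:155/28 84:157/32 86:156/32 88:155/32 90:153/32
scn
-90:82/34 -88:72/31 -86:65/28 -84:67/29 -82:77/33 -80:98/42 -78:127/51 -76:154/60 -74:171/64 -72:176/65 -70:175/65 -68:174/64 -66:174/64 -64:174/63 -62
[... 247 characters left out ...]
6:153/-1 -14:159/-1 -12:158/-1 -10:156/-1 -8:154/-1 -6:153/-1 -4:150/-1 -2:144/-1 0:131/-1 2:112/-1 4:92/-1 6:77/-1 8:68/-1 10:68/-1 12:81/-1 14:105/-1 16:131/-1 18:150/-1 20:158/-2 22:157/-3 24:149/-2 26:137/1 28:124/12 30:120/28 32:131/46 34:150/59 36:167/65 38:175/66 40:175/65 42:174/64 44:174/64 46:174/64 48:174/64 50:174/64 52:174/64 54:173/64 56:173/63 58:172/62 60:170/62 62:169/61 64:166/61 66:164/61 68:163/62 70:163/62 72:163/61 74:164/60 76:163/55 78:160/49 80:155/41 82:151/34 84:150/31 86:149/29 88:146/29 90:140/28
[285 188]
foot scn [ 0.51209624 -0.06447106] [-0.0336141   0.00633607] 15.977996278236368
foot scn [ 0.51195978 -0.06412338] [-0.03395029  0.00617334] 13.738503378176256
```

Emit:
{"name": "carry_out", "arguments": {"steps": [0, -0.1, 0.5, 0, 0, -0.1, 1.0, 0, 0, -0.1, 1.2, 0, 0, -0.1, 1.3, 0, 0, -0.1, 1.4, 0, 0, -0.1, 1.4, 0]}}

```text
time_s: 9.72
ee_pos: [0.5074, -0.0673, 0.0766]
orientation: [-0.0, 0.734, 0.68, -0.0]
contact_force: [-0.2, -0.4, -4.7]
opening: 0.014
```

```bash
python3 -c "
from h import *
rep()"
```

```text
t 9.72 tcp [ 0.5074 -0.0673  0.0766] board XY [-0.0305  0.0019] yaw 85.62 F [-0.15 -0.36 -4.71] T [-0.008 -0.097  0.084] op 0.014 q7 -0.44
```

Nut is in (no force 2 mm below the strut top). Continuing gently to the keys.

Emit:
{"name": "carry_out", "arguments": {"steps": [0, 0, 0.15, 0, 0, 0, 0.3, 0, 0, 0, 0.4, 0, 0, 0, 0.45, 0, 0, 0, 0.45, 0]}}

```text
time_s: 10.35
ee_pos: [0.5076, -0.0672, 0.0725]
orientation: [0.0, 0.734, 0.68, 0.0]
contact_force: [-1.6, 0.4, 2.7]
opening: 0.0138
```

```bash
python3 -c "
from h import *
rep()"
```

```text
t 10.35 tcp [ 0.5076 -0.0672  0.0725] board XY [-0.0305  0.0021] yaw 85.62 F [-1.6   0.44  2.72] T [-0.071  0.438 -0.015] op 0.0138 q7 -0.44
```

Keys appear to be resting on a lip (7 N, spring force). The strut image says the slot is at Y ≈ +3.2 mm and the tool is at 2.1, so I'll sweep +Y.

Emit:
{"name": "carry_out", "arguments": {"steps": [0, 0.03, 0, 0, 0, 0.05, 0, 0, 0, 0.05, 0, 0]}}

```text
time_s: 10.72
ee_pos: [0.5078, -0.0673, 0.0721]
orientation: [-0.0, 0.734, 0.68, -0.0]
contact_force: [-2.7, -0.1, 2.4]
opening: 0.0141
```

Emit:
{"name": "carry_out", "arguments": {"steps": [0, 0.03, 0, 0, 0, 0.05, 0, 0, 0, 0.05, 0, 0]}}

```text
time_s: 11.1
ee_pos: [0.5087, -0.0674, 0.0718]
orientation: [-0.0, 0.734, 0.68, 0.0]
contact_force: [-0.1, 0.3, -4.5]
opening: 0.0138
```

```bash
python3 -c "
from h import *
rep()"
```

```text
t 11.1 tcp [ 0.5087 -0.0674  0.0718] board XY [-0.0305  0.0031] yaw 85.62 F [-0.05  0.33 -4.54] T [-0.069 -0.131  0.045] op 0.0138 q7 -0.44
```

Keys dropped in at Y = 3.1 mm, matching the picture. Seating the foot.

Emit:
{"name": "carry_out", "arguments": {"steps": [0, 0, 0.08, 0, 0, 0, 0.15, 0, 0, 0, 0.2, 0, 0, 0, 0.2, 0]}}

```text
time_s: 11.6
ee_pos: [0.5085, -0.0673, 0.0702]
orientation: [0.0, 0.734, 0.68, 0.0]
contact_force: [-0.3, 0.0, -4.5]
opening: 0.0139
```

```bash
python3 -c "
from h import *
rep()"
```

```text
t 11.6 tcp [ 0.5085 -0.0673  0.0702] board XY [-0.0305  0.003 ] yaw 85.62 F [-0.34  0.04 -4.54] T [-0.043 -0.014  0.034] op 0.0139 q7 -0.44
```

Emit:
{"name": "carry_out", "arguments": {"steps": [0, 0, 0.05, 0, 0, 0, 0.1, 0, 0, 0, 0.1, 0]}}

```text
time_s: 11.98
ee_pos: [0.5086, -0.0673, 0.0694]
orientation: [0.0, 0.734, 0.68, 0.0]
contact_force: [-1.0, -0.2, 2.9]
opening: 0.0137
```

```bash
python3 -c "
from h import *
rep()
c=capture('scene');cv2.imwrite('pics/g5.png',cv2.resize(c['color'][140:230,240:340,::-1],None,fx=6,fy=6,interpolation=cv2.INTER_LANCZOS4))"
```

```text
t 11.97 tcp [ 0.5086 -0.0673  0.0694] board XY [-0.0305  0.0031] yaw 85.62 F [-0.97 -0.2   2.93] T [-0.024  0.399  0.043] op 0.0137 q7 -0.44
```

View pics/g5.png

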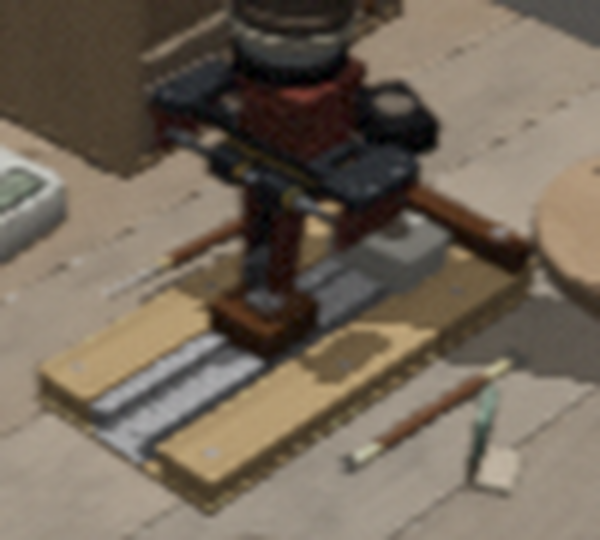

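The picture shows the foot sitting flat on the strut (crop ~265,320), behind the mould. Sliding toward it: fast in the free part, slow at contact.

Emit:
{"name": "carry_out", "arguments": {"steps": [-0.3, 0, 0, 0, -0.7, 0, 0, 0, -1.2, 0, 0, 0, -1.7, 0, 0, 0, -2.2, 0, 0, 0, -2.7, 0, 0, 0, -3.2, 0, 0, 0, -3.7, 0, 0, 0, -4.2, 0, 0, 0, -4.6, 0, 0, 0, -5, 0, 0, 0, -5.2, 0, 0, 0, -5.2, 0, 0, 0]}}

```text
time_s: 13.65
ee_pos: [0.5045, -0.1195, 0.0691]
orientation: [0.0, 0.734, 0.679, -0.0]
contact_force: [0.9, 3.9, 2.3]
opening: 0.0137
```

```bash
python3 -c "
from h import *
rep()"
```

```text
t 13.65 tcp [ 0.5045 -0.1195  0.0691] board XY [0.0219 0.003 ] yaw 85.6 F [0.89 3.94 2.26] T [ 0.968 -0.204  0.001] op 0.0137 q7 -0.34
```

Emit:
{"name": "carry_out", "arguments": {"steps": [-0.2, 0, 0, 0, -0.4, 0, 0, 0, -0.6, 0, 0, 0, -0.75, 0, 0, 0, -0.9, 0, 0, 0, -1.05, 0, 0, 0, -1.2, 0, 0, 0, -1.35, 0, 0, 0, -1.5, 0, 0, 0, -1.65, 0, 0, 0, -1.8, 0, 0, 0, -1.95, 0, 0, 0, -2.1, 0, 0, 0, -2.25, 0, 0, 0, -2.4, 0, 0, 0, -2.55, 0, 0, 0, -2.7, 0, 0, 0, -2.8, 0, 0, 0, -2.9, 0, 0, 0, -2.9, 0, 0, 0]}}

```text
time_s: 16.15
ee_pos: [0.5023, -0.1475, 0.0691]
orientation: [-0.0, 0.733, 0.68, 0.0]
contact_force: [2.0, 5.6, 3.3]
opening: 0.0138
```

```bash
python3 -c "
from h import *
rep()"
```

```text
t 16.15 tcp [ 0.5023 -0.1475  0.0691] board XY [0.05  0.003] yaw 85.64 F [1.99 5.65 3.28] T [ 1.405 -0.317 -0.007] op 0.0138 q7 -0.28
```

Emit:
{"name": "carry_out", "arguments": {"steps": [-0.1, 0, 0, 0, -0.2, 0, 0, 0, -0.3, 0, 0, 0, -0.4, 0, 0, 0, -0.5, 0, 0, 0, -0.5, 0, 0, 0]}}

```text
time_s: 16.9
ee_pos: [0.5019, -0.1525, 0.0691]
orientation: [-0.0, 0.733, 0.68, 0.0]
contact_force: [1.6, 5.6, 4.1]
opening: 0.0138
```

Emit:
{"name": "carry_out", "arguments": {"steps": [-0.05, 0, 0, 0, -0.1, 0, 0, 0, -0.15, 0, 0, 0]}}

```text
time_s: 17.27
ee_pos: [0.5018, -0.1538, 0.0691]
orientation: [-0.0, 0.733, 0.68, 0.0]
contact_force: [0.8, 7.5, 2.6]
opening: 0.0138
```

```bash
python3 -c "
from h import *
rep()"
```

```text
t 17.27 tcp [ 0.5018 -0.1538  0.0691] board XY [0.0563 0.0029] yaw 85.65 F [0.84 7.52 2.6 ] T [ 1.466 -0.258  0.003] op 0.0138 q7 -0.27
```

Emit:
{"name": "carry_out", "arguments": {"steps": [-0.05, 0, 0, 0, -0.05, 0, 0, 0]}}

```text
time_s: 17.52
ee_pos: [0.5018, -0.1544, 0.0691]
orientation: [-0.0, 0.733, 0.68, 0.0]
contact_force: [1.2, 6.5, 2.9]
opening: 0.0143
```

Emit:
{"name": "carry_out", "arguments": {"steps": [-0.05, 0, 0, 0, -0.05, 0, 0, 0]}}

```text
time_s: 17.77
ee_pos: [0.5017, -0.1549, 0.0691]
orientation: [-0.0, 0.733, 0.68, 0.0]
contact_force: [1.2, 6.5, 2.1]
opening: 0.0138
```

```bash
python3 -c "
from h import *
rep()
c=capture('scene');np.save('pics/cs3.npy',c,allow_pickle=True);t=capture('top')
a=cv2.resize(c['color'][150:210,270:340,::-1],None,fx=5.7,fy=5.7,interpolation=cv2.INTER_LANCZOS4);b=cv2.resize(t['color'][180:240,315:385,::-1],None,fx=5.7,fy=5.7,interpolation=cv2.INTER_LANCZOS4)
cv2.imwrite('pics/g6.png',np.hstack([a,b]))"
```

```text
t 17.77 tcp [ 0.5017 -0.1549  0.0691] board XY [0.0573 0.0029] yaw 85.65 F [1.17 6.52 2.07] T [ 1.543 -0.252 -0.017] op 0.0138 q7 -0.27
```

View pics/g6.png

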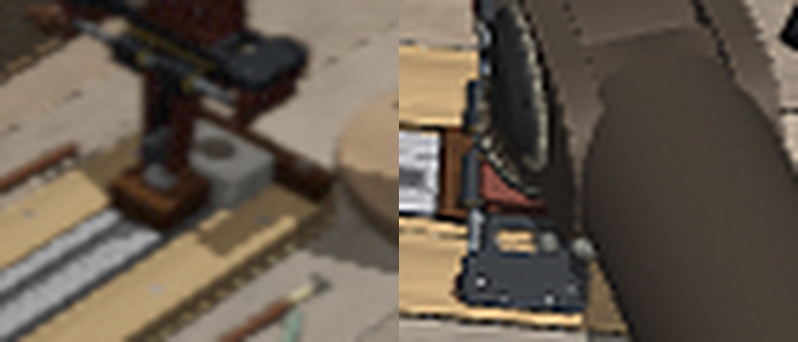

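The mould is against the foot and square, close to the cleat. The force is still only sliding friction (6.5 N), so I'll go on in 0.5 mm steps.

Emit:
{"name": "carry_out", "arguments": {"steps": [-0.05, 0, 0, 0, -0.1, 0, 0, 0, -0.1, 0, 0, 0]}}

```text
time_s: 18.25
ee_pos: [0.5016, -0.1559, 0.0691]
orientation: [-0.0, 0.733, 0.68, 0.0]
contact_force: [1.4, 5.7, 2.7]
opening: 0.014
```

Emit:
{"name": "carry_out", "arguments": {"steps": [-0.05, 0, 0, 0, -0.05, 0, 0, 0]}}

```text
time_s: 18.5
ee_pos: [0.5016, -0.1564, 0.0691]
orientation: [-0.0, 0.733, 0.68, 0.0]
contact_force: [0.0, 5.7, 2.3]
opening: 0.014
```

Emit:
{"name": "carry_out", "arguments": {"steps": [-0.05, 0, 0, 0, -0.05, 0, 0, 0]}}

```text
time_s: 18.75
ee_pos: [0.5016, -0.1568, 0.0691]
orientation: [-0.0, 0.733, 0.68, 0.0]
contact_force: [1.5, 5.7, 2.8]
opening: 0.0139
```

Emit:
{"name": "carry_out", "arguments": {"steps": [-0.05, 0, 0, 0, -0.1, 0, 0, 0, -0.1, 0, 0, 0]}}

```text
time_s: 19.12
ee_pos: [0.5015, -0.1579, 0.0691]
orientation: [-0.0, 0.733, 0.68, 0.0]
contact_force: [0.8, 6.1, 3.7]
opening: 0.014
```

Emit:
{"name": "carry_out", "arguments": {"steps": [-0.05, 0, 0, 0, -0.05, 0, 0, 0]}}

```text
time_s: 19.38
ee_pos: [0.5015, -0.1584, 0.0691]
orientation: [-0.0, 0.733, 0.68, 0.0]
contact_force: [0.7, 6.3, 3.3]
opening: 0.0139
```

Emit:
{"name": "carry_out", "arguments": {"steps": [-0.05, 0, 0, 0, -0.05, 0, 0, 0]}}

```text
time_s: 19.62
ee_pos: [0.5014, -0.1588, 0.0691]
orientation: [-0.0, 0.733, 0.68, 0.0]
contact_force: [0.4, 6.0, 3.5]
opening: 0.0138
```

Emit:
{"name": "carry_out", "arguments": {"steps": [-0.05, 0, 0, 0, -0.1, 0, 0, 0, -0.1, 0, 0, 0]}}

```text
time_s: 20.0
ee_pos: [0.5014, -0.1589, 0.0691]
orientation: [-0.001, 0.733, 0.68, 0.001]
contact_force: [1.1, 8.7, 3.1]
opening: 0.0138
```

Emit:
{"name": "carry_out", "arguments": {"steps": [-0.05, 0, 0, 0, -0.05, 0, 0, 0]}}

```text
time_s: 20.25
ee_pos: [0.5014, -0.159, 0.0691]
orientation: [-0.001, 0.733, 0.68, 0.001]
contact_force: [1.5, 9.7, 2.6]
opening: 0.0138
```

```bash
python3 -c "
from h import *
rep()
c=capture('scene');np.save('pics/cs4.npy',c,allow_pickle=True)
cv2.imwrite('pics/g7.png',cv2.resize(c['color'][160:205,290:332,::-1],None,fx=13,fy=13,interpolation=cv2.INTER_LANCZOS4))"
```

```text
t 20.25 tcp [ 0.5014 -0.159   0.0691] board XY [0.0615 0.003 ] yaw 85.7 F [1.47 9.65 2.57] T [ 2.335 -0.302 -0.047] op 0.0138 q7 -0.26
```

View pics/g7.png

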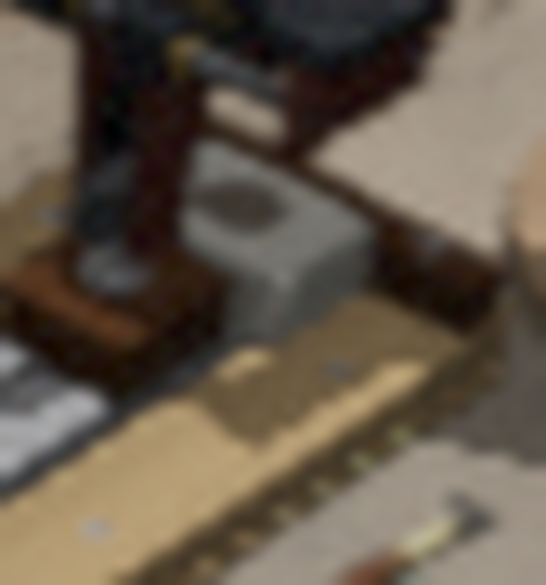

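Home: motion stopped at y = −0.159 with the force rising to 9.7 N (about 4 N on the mould). The picture shows the mould's face flush with the cleat (crop ~370,240). Pressing the handle down.

Emit:
{"name": "carry_out", "arguments": {"steps": [0, 0, 0.1, 0, 0, 0, 0.2, 0, 0, 0, 0.3, 0, 0, 0, 0.4, 0, 0, 0, 0.4, 0]}}

```text
time_s: 20.92
ee_pos: [0.5015, -0.159, 0.0652]
orientation: [-0.001, 0.733, 0.68, 0.001]
contact_force: [1.2, 10.4, 4.2]
opening: 0.0137
```

```bash
python3 -c "
from h import *
rep()"
```

```text
t 20.93 tcp [ 0.5015 -0.159   0.0652] board XY [0.0615 0.003 ] yaw 85.7 F [ 1.22 10.44  4.19] T [ 2.308 -0.202 -0.059] op 0.0137 q7 -0.26
```

Emit:
{"name": "carry_out", "arguments": {"steps": [0, 0, 0.08, 0, 0, 0, 0.08, 8, 0, 0, 0.08, 17, 0, 0, 0.08, 26, 0, 0, 0.08, 35, 0, 0, 0.08, 44, 0, 0, 0.08, 44, 0, 0, 0.08, 44]}}

```text
time_s: 21.92
ee_pos: [0.5006, -0.1585, 0.0642]
orientation: [-0.001, 0.934, 0.356, -0.0]
contact_force: [-0.5, 10.5, 5.4]
opening: 0.0139
```

```bash
python3 -c "
from h import *
rep()"
```

```text
t 21.93 tcp [ 0.5006 -0.1585  0.0642] board XY [0.0611 0.0021] yaw 41.72 F [-0.47 10.53  5.39] T [ 2.723  0.317 -0.059] op 0.0139 q7 -0.92
```

Emit:
{"name": "carry_out", "arguments": {"steps": [0, 0, 0, 9, 0, 0, 0, 18, 0, 0, 0, 27, 0, 0, 0, 36, 0, 0, 0, 42, 0, 0, 0, 46, 0, 0, 0, 46, 0, 0, 0, 46]}}

```text
time_s: 22.92
ee_pos: [0.5005, -0.1576, 0.0641]
orientation: [-0.002, 0.999, -0.037, -0.001]
contact_force: [-1.1, 14.0, 6.1]
opening: 0.0137
```

```bash
python3 -c "
from h import *
rep()"
```

```text
t 22.93 tcp [ 0.5005 -0.1576  0.0641] board XY [0.0601 0.0019] yaw -4.24 F [-1.08 13.99  6.14] T [ 3.432  0.252 -0.004] op 0.0137 q7 -1.6
```

Full quarter turn done (89.9°). Easing the push slightly, then letting the handle rise.

Emit:
{"name": "carry_out", "arguments": {"steps": [0, -0.05, 0, 0, 0, -0.1, 0, 0, 0, -0.1, -0.1, 0, 0, -0.1, -0.2, 0, 0, -0.1, -0.25, 0, 0, -0.1, -0.3, 0, 0, -0.1, -0.3, 0]}}

```text
time_s: 23.8
ee_pos: [0.5004, -0.1574, 0.0671]
orientation: [-0.001, 0.999, -0.037, -0.001]
contact_force: [-0.6, 12.5, 4.1]
opening: 0.0138
```

```bash
python3 -c "
from h import *
rep()"
```

```text
t 23.8 tcp [ 0.5004 -0.1574  0.0671] board XY [0.06   0.0018] yaw -4.28 F [-0.62 12.47  4.08] T [ 2.947  0.181 -0.03 ] op 0.0138 q7 -1.6
```

Emit:
{"name": "carry_out", "arguments": {"steps": [0, 0, -0.05, 0, 0, 0, -0.08, 0, 0, 0, -0.08, 0]}}

```text
time_s: 24.18
ee_pos: [0.5004, -0.1574, 0.0676]
orientation: [-0.001, 0.999, -0.037, -0.001]
contact_force: [0.2, 10.9, 0.7]
opening: 0.0138
```

```bash
python3 -c "
from h import *
rep()"
```

```text
t 24.18 tcp [ 0.5004 -0.1574  0.0676] board XY [0.0599 0.0018] yaw -4.28 F [ 0.17 10.9   0.72] T [ 2.836  0.017 -0.024] op 0.0138 q7 -1.6
```

The nut has caught: 0.5 mm of lift cost 3.4 N. Easing the sideways load before release.

Emit:
{"name": "carry_out", "arguments": {"steps": [0, -0.08, 0, 0, 0, -0.16, 0, 0, 0, -0.22, 0, 0, 0, -0.22, 0, 0]}}

```text
time_s: 24.68
ee_pos: [0.5004, -0.1571, 0.0676]
orientation: [-0.0, 0.999, -0.038, -0.001]
contact_force: [-0.0, 5.9, 0.2]
opening: 0.014
```

```bash
python3 -c "
from h import *
rep()"
```

```text
t 24.68 tcp [ 0.5004 -0.1571  0.0676] board XY [0.0596 0.0018] yaw -4.34 F [-0.01  5.93  0.24] T [ 1.637 -0.     0.092] op 0.014 q7 -1.6
```

Opening partly (mould-side finger stays over the mould's top with clearance), then lifting.

Emit:
{"name": "carry_out", "arguments": {"steps": [0, 0, 0, 0, 0, 0, 0, 0, 0, 0, 0, 0, 0, 0, 0, 0, 0, 0, 0, 0], "hand": 150}}

```text
time_s: 25.3
ee_pos: [0.5015, -0.158, 0.0682]
orientation: [0.0, 0.999, -0.038, 0.0]
contact_force: [0.0, -0.2, -0.2]
opening: 0.0363
```

```bash
python3 -c "
from h import *
rep()"
```

```text
t 25.3 tcp [ 0.5015 -0.158   0.0682] board XY [0.0604 0.003 ] yaw -4.39 F [ 0.02 -0.22 -0.21] T [-0.014 -0.011  0.03 ] op 0.0363 q7 -1.6
```

Emit:
{"name": "carry_out", "arguments": {"steps": [0, 0, -1, 0, 0, 0, -3, 0, 0, 0, -6, 0, 0, 0, -10, 0, 0, 0, -14, 0, 0, -5, -16, 0, 0, -11, -16, 0, 0, -17, -16, 0, 0, -23, -16, 0, 0, -29, -16, 0, 0, -34, -16, 0, 0, -34, -16, 0, 0, -34, -16, 0]}}

```text
time_s: 26.92
ee_pos: [0.5274, 0.1805, 0.2283]
orientation: [0.0, 0.999, -0.038, -0.0]
contact_force: [-0.8, -0.1, -0.7]
opening: 0.0361
```

Run:
```python
from fit import *
rep()
c=capture('scene');t=capture('top')
a=cv2.resize(c['color'][145:215,265:335,::-1],None,fx=5.7,fy=5.7,interpolation=cv2.INTER_LANCZOS4);b=cv2.resize(t['color'][175:245,310:380,::-1],None,fx=5.7,fy=5.7,interpolation=cv2.INTER_LANCZOS4)
cv2.imwrite('pics/g8.png',np.hstack([a,b]))
```

```text
t 26.93 tcp [0.5274 0.1805 0.2283] board XY [-0.279   0.0028] yaw -4.38 F [-0.76 -0.05 -0.68] T [-0.01  -0.077 -0.022] op 0.0361 q7 -2.22
```

View pics/g8.png

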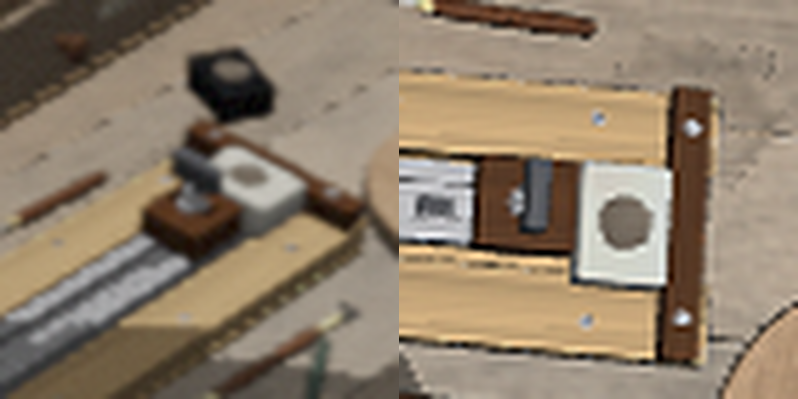

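The view shows the mould flush on the cleat (top crop 668,165–285), the foot against the mould (~578), the handle across the slot and the bystanders untouched. A quick numeric check before handing in.

Run:
```python
from fit import *
t=capture('top');c=capture('scene')
def geo(p):
    x,y,a,mx,ma,fx,fa=p; b=(x,y,a); g=boardgeo([x,y,a,.0031,.049,mx,-.004,ma])
    f=[box(fx,.0031,.03,.056,.058,.054,fa,b),box(fx,.0031,.056,.0561,.058,.054,fa,b),box(fx,.0031,.0745,.0965,.014,.042,fa,b),box(fx,.0031,.0964,.0965,.014,.042,fa,b)]
    return g[:5]+g[5:]+f
for n,cam,roi in (('top',t,(254,176,372,246)),('scn',c,(238,150,334,236))):
    x,e=run(lambda p:fitcolors(cam,roi,geo(p)),[bx,by,ba,.114,0,.059,0],[.003,.003,.02,.003,.03,.003,.03])
    print(n,x.round(4),'mould-cleat',.14-x[3]-.026,'foot-mould',x[3]-x[5]-.055,e)
```

```text
top [ 5.033e-01 -9.790e-02 -1.651e+00  1.137e-01 -1.000e-04  6.050e-02
  1.200e-02] mould-cleat 0.0002686650089990632 foot-mould -0.0017925453935424343 33.949063799034626
scn [ 5.0470e-01 -9.4600e-02 -1.6543e+00  1.1000e-01  6.0000e-04  5.9500e-02
  5.7000e-03] mould-cleat 0.003966384512808296 foot-mould -0.004428390062981673 30.116830702560385
```

```bash
python3 -c "
from workcell import job_done; print(job_done())"
```

```text
the job is handed in; nothing more can be done
None
```

I handed the job in at about 27 s of the 67 s limit. The brown stop is set in the slot and holds the mould home against the end cleat. Its handle is turned across and its nut has caught under the lips.

- **Placing:** The keys first rested on a lip at about 7 N. They dropped in at Y = +3.1 mm, where the picture had put the slot, and the foot then seated.
- **Pushing home:** I slid the stop slowly until the mould stopped at the cleat with about 4 N on it. During the turn the total push rose briefly to 14 N, of which I estimate 8 N was on the mould, before I eased it off.
- **Locking:** I pressed the handle about 5.6 mm and turned it 89.9° clockwise. As I let it up, the nut caught: 0.5 mm of lift changed the force by 3.4 N. I then opened the gripper and moved clear.

**Last checks:**
- **By eye:** Both views show the mould flush on the cleat, the foot against it and the handle across. The needle tool, loop tool and black look-alike in the crop had not moved. I did not check the rest of the table afterwards.
- **Top-view fit:** The mould is 0.3 mm from the cleat and square, with no gap between foot and mould.
- **Disagreement:** The oblique-view fit put the mould 4 mm from the cleat, but also overlapping the foot by 4 mm, which cannot be. I trusted the top view and the felt stop instead.

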